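# Finish packing a cordless tool kit

### The arm

A 6-joint arm with a two-finger parallel gripper is mounted at the origin on the work surface. World frame = base frame: x ahead of the robot, y to its left, z up, the work surface at z = 0. Lengths are in mm, angles in rad, forces in N, time in s.
With the tool pointing down it reaches from about 275 to 1000 mm from the base axis. Payload 8.4 kg.
Tool frame: the origin (TCP) lies between the finger pads; the fingertips stand 22 mm ahead of it and the grasp point (between the pads) lies 3 mm ahead of it (r.nose_length is the z of the fingertips in the tool frame, in mm); z points along the fingers, y is the line along which they close (so a half turn about z gives the same grasp; the last joint's range is limited). The gripper opens to 85 mm and grips with 20 to 120 N. Pads are 22 mm wide; open, the fingers measure 114 mm over their backs; the gripper's body (76 mm by 85 mm) begins 54 mm behind the grasp point. The pads swing forward as they close: fully open they stand 13 mm farther back than shut.
Start: joints at [1.174, 0.353, 1.633, -0, 1.155, -0.002], TCP at [240.389, 576.924, 253.281] pointing down, gripper open.
Joint ranges: [-2.63, 2.63], [-0.92, 2.1], [0.06, 2.66], [-1.3, 4.44], [0, 2.69], [-3.02, 3.02]. Speed limits (rad/s): [2.22, 2.22, 2.79, 3.14, 3.14, 3.14].

### API

Orientations are given as [roll, pitch, yaw] about the fixed x, y, z axes, in that order (R = Rz(yaw) Ry(pitch) Rx(roll)).
In Python, from rig import r gives the robot as it stands.
- The arm moves only by the shell command python3 steer.py FILE [FORCE], which reads ROWS from the file FILE. ROWS is a JSON list of rows, 1 to 5 of them, each written [[rx, ry, rz], [dx, dy, dz], opening]: a rotation vector rx, ry, rz in fractions of the full range, 1 being 4 rad, then dx, dy, dz in shares of 800 mm (1.0 is 800 mm), then the opening from 0.0 (shut) to 1.0 (fully open); each row shifts and turns the commanded pose from where the row before left it, along the tool's axes as they then stand; what a row does not reach is not made up. A row lasts 1/12 s, in which the tool goes at most 41.7 mm and 0.125 rad, less where a joint would pass 70% of its speed; a pose out of reach is approached as far as the arm can. The fingers move at their own pace and stop on an object; FORCE is the grip in N (left out, the last holds). Time passes only in rows, so rows that do not move let the fingers close. It prints the time, the measured TCP pose, the force, the opening and the grip force at its end. No shift or turn number may pass 1 either way. Input that does not fit is refused with a message, and nothing moves.
- r.sense(): the state, without advancing time (a new reading comes with each control period).
- r.grab_frame(name): name is "scene" or "top" or "wrist"; returns the picture (400x640x3 uint8, red, green, blue); there is no depth.
- r.camera_params(name): a dict with "fx", "fy", "cx", "cy" (pixels), "rvec" (rotation vector, rad) and "tvec" (3), from world to camera coordinates, as OpenCV has them. Camera axes: x right, y down, z forward; pixel columns grow to the right and rows downward; lengths in mm; the calibration is good to about 2 mm. A picture is of the moment at which its call begins: read the wrist's pose just before it. camera_params takes no time and is no camera call; for the wrist camera it gives the pose at the moment of the call.
- r.sign_off(): hands the job in; it is judged then, once.
The state is a dict: "clock": time; "qpos": joint angles; "qvel": joint speeds; "joint_efforts": joint torques, N m; "eef_pos": TCP position; "tcp_rot": TCP orientation; "contact_force": force on the tool from outside, world axes, zero at the start; "wrist_torque": the same for the moment, N m; "opening": opening from 0.0 (shut) to 1.0 (fully open); "grasp_force": force on a finger pad.
Only numpy, scipy, OpenCV 4.12 (cv2) and the standard library are available. Lean on these libraries where they do the work, as an engineer would, in place of code of your own. Each camera call takes 0.05 s, during which the arm holds its last target. There are 200 camera calls.

### The job

Finish this kit: stand the slimmer of the two battery packs and the straight round nozzle upright, side by side, in the free space beside the charger in the open carton. Lower each one gently to the carton's floor instead of dropping it in, and leave the thicker battery pack where it stands.

Things in the scene. Friction and masses are not known exactly. Their poses are not given: they have to be found in the camera images.
- carton: Open cardboard carton, fixed, outside 90 (x) x 256 (y) x 62 (z) mm, walls and floor 5 mm thick. Origin: centre of the underside; z up, y along its length. A flat black charger (fixed, top 50 mm above the origin) fills the -y end, y = -123 to -43 mm. Free space: y = -43 to +123 mm, x = -40 to +40 mm. Short flaps hang outside, below the rim, up to 20 mm out.
- slim_pack: Slimmer of the two battery packs: loose upright black block, green panels on its 56 mm ends, 56 (x) x 76 (y) x 115 (z) mm, 0.4 to 0.9 kg. Origin: centre of the underside; z up. Grasp near the top across the 56 mm; packed, it stands 58 mm above the rim, so the fingers stay above it. It fits only with its y along the carton's y, within 15 degrees, either way round.
- straight_nozzle: Straight round black plastic tube standing on end, open at both ends, outer diameter 60 mm throughout, wall 5 mm, 120 mm tall, 0.12 to 0.2 kg, loose. Origin: centre of the lower end; z up along its axis. (The other nozzle is a cone, 84 mm wide at the foot, 44 mm at the top, 140 mm tall, and is not wanted.)
- thick_pack: The thicker battery pack, a bystander that stays where it is: the same look and height as the slim one, but 84 (x) x 78 (y) x 115 (z) mm, 1.2 kg, loose. Origin: centre of the underside; z up.

How it is judged:
By the outcome, as a careful person would: the job done as asked, in the order asked, and still so for the second after the job is handed in, with the robot touching nothing.
It also fails if it takes over 64 s, if anything falls off the work surface, if the arm or the gripper's body presses on something with over 40 N, if the wrist force passes 120 N, or if a joint passes its speed limit or range.

## Working session

There is one attempt and no reset: what is moved stays moved. The work goes in short steps, Python scripts to look and compute and a shell command to move; the robot and the scene stay as the last step left them, time stands still between calls to the robot, and variables do not carry over. Pictures are saved under pics/ and viewed, at most 10 in all, crops included, and the job is handed in when it is done.

```bash
ls; mkdir -p pics; python3 - <<'E'
from rig import r
import cv2,numpy as np
s=r.sense();print(s)
for n in("scene","top"):
    p=r.camera_params(n);print(n,p)
    cv2.imwrite(f"pics/{n}0.png",r.grab_frame(n)[:,:,::-1])
E
```

```text
pics
rig.py
steer.py
{'clock': 0.0, 'qpos': array([ 1.17357046e+00,  3.53649500e-01,  1.63413655e+00, -9.07135487e-06,
        1.15517900e+00, -2.39782498e-03]), 'qvel': array([ 1.89267498e-04, -7.21365885e-04,  1.13182486e-03,  9.94456962e-05,
       -4.54514486e-04, -1.70576137e-03]), 'joint_efforts': array([ 1.96619312e-04, -6.05230665e+01, -3.42079496e+01,  3.13501105e-04,
        8.76655744e-03,  5.91375780e-06]), 'eef_pos': array([240.23677061, 576.50765406, 252.55977434]), 'tcp_rot': array([-3.14022025e+00,  5.00327733e-06,  2.74676828e+00]), 'contact_force': array([-0.49049052,  0.47290961, -0.68009956]), 'wrist_torque': array([ 0.01753958, -0.01815193, -0.02101277]), 'grasp_force': 0.0, 'opening': 0.9973137808906513}
scene {'fx': 373.37640939902917, 'fy': 373.37640939902917, 'cx': 320.0949749156826, 'cy': 195.02179614740749, 'rvec': array([ 2.2670234 ,  1.32013698, -0.38819601]), 'tvec': array([-283.95801625, -370.48257356, 1031.95898445])}
top {'fx': 487.3396796638827, 'fy': 487.3396796638827, 'cx': 321.4366169390441, 'cy': 202.22061697587415, 'rvec': array([ 1.94063839, -2.28223657,  0.23979462]), 'tvec': array([103.39646836, 527.55216893, 882.39780129])}
```

View pics/scene0.png

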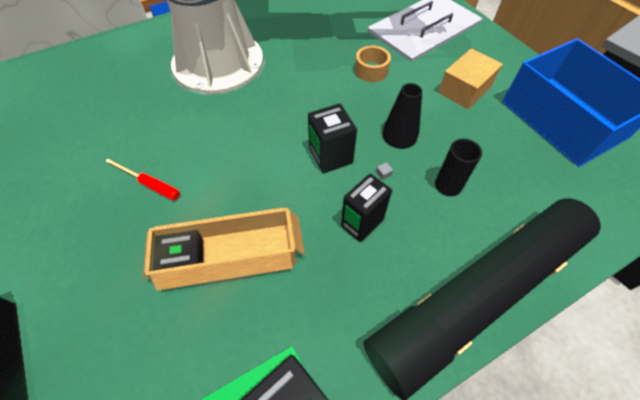

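View pics/top0.png

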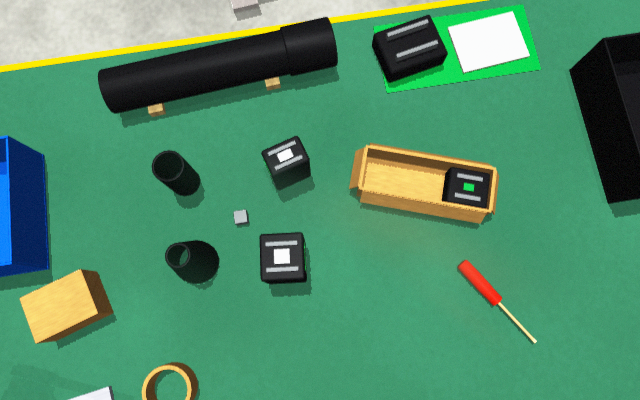

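The scene view shows the carton at (225,250), its charger end on the left, with the slim pack at (367,207), the thick pack at (332,137) and the straight nozzle at (458,167). In the top view the slim pack's top is at (286,156), the straight nozzle's rim at (168,166), the cone at (190,260) and the carton at (425,182), with its free end on the left.

```bash
cat > h.py <<'E'
import cv2,numpy as np
from rig import r
def cam(n):
    p=r.camera_params(n);R=cv2.Rodrigues(np.array(p["rvec"]))[0];K=np.array([[p["fx"],0,p["cx"]],[0,p["fy"],p["cy"]],[0,0,1]])
    return K,R,np.array(p["tvec"],float)
def ray(n,uv,z,c=None):
    K,R,t=c or cam(n);uv=np.atleast_2d(np.array(uv,float))
    d=(R.T@np.linalg.inv(K)@np.c_[uv,np.ones(len(uv))].T).T;o=-R.T@t
    return o+d*((z-o[2])/d[:,2])[:,None]
def proj(n,X,c=None):
    K,R,t=c or cam(n);y=(K@(R@np.atleast_2d(np.array(X,float)).T+t[:,None])).T
    return y[:,:2]/y[:,2:]
E
python3 - <<'E'
from h import *
print(proj("top",[[0,0,0],[240,576,253],[500,0,0]]),proj("scene",[[0,0,0],[240,576,253]]))
im=cv2.imread("pics/top0.png")
a=cv2.resize(im[125:215,245:325],None,fx=5,fy=5,interpolation=cv2.INTER_CUBIC)
b=cv2.resize(im[135:205,140:210],None,fx=5,fy=5,interpolation=cv2.INTER_CUBIC)
c=np.zeros((450,760,3),np.uint8);c[:450,:400]=a;c[:350,405:755]=b
cv2.imwrite("pics/c1.png",np.uint8(255*(c/255.)**.5))
cv2.imwrite("pics/c2.png",cv2.resize(im[135:230,345:505],None,fx=5,fy=5,interpolation=cv2.INTER_CUBIC))
for uv,z in(((286,156),115),((168,166),120),((283,257),115),((178,255),140),((370,148),62),((497,165),62)): print(uv,ray("top",uv,z))
E
```

```text
[[378.54147565 493.58252272]
 [-47.59154398 446.67842057]
 [332.8427227  224.42228646]] [[217.35520897  60.97630098]
 [465.80392555 -53.15770675]]
(286, 156) [[620.98140711  69.56559374 115.        ]]
(168, 166) [[635.11237895 284.02718624 120.        ]]
(283, 257) [[438.49636699 101.77215724 115.        ]]
(178, 255) [[467.96508557 276.7841429  140.        ]]
(370, 148) [[627.78735667 -93.79062954  62.        ]]
(497, 165) [[ 554.08994822 -330.98962308   62.        ]]
```

View pics/c1.png

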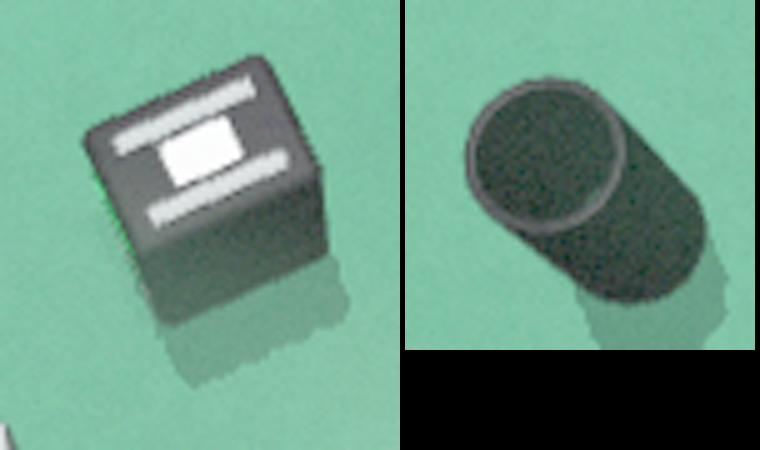

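View pics/c2.png

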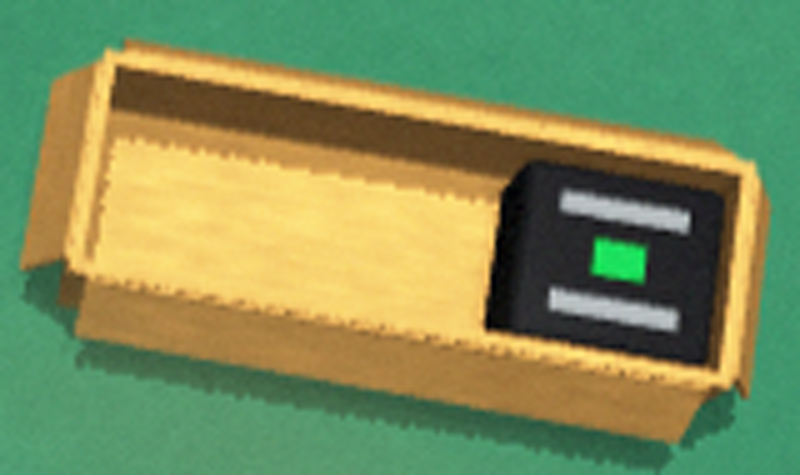

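The first crop shows the slim pack's top corners at (85,137), (262,55), (322,172) and (143,245), with the green end on the left. The nozzle rim is centred at (546,156). The second crop shows the carton's outer rim corners at about (107,50), (757,160), (733,388) and (67,272), with the charger on the right.

```bash
cat >> h.py <<'E'
def top(pts,off,z): return ray("top",(np.array(pts,float)+.5)/5-.5+np.array(off),z)
E
python3 - <<'E'
from h import *
np.set_printoptions(precision=2,suppress=True)
P=top([(85,137),(262,55),(322,172),(143,245)],(245,125),115)
C=top([(107,50),(757,160),(733,388),(67,272)],(345,135),62)
N=top([(141.5,156),(60,156),(223,156)],(140,135),120)
for Q in(P,C):
    print(Q[:,:2],Q.mean(0)[:2],np.linalg.norm(Q-np.roll(Q,-1,0),axis=1))
    v=(Q[0]+Q[3]-Q[1]-Q[2])[:2];print("long axis deg",np.degrees(np.arctan2(v[1],v[0])))
print(N,np.linalg.norm(N[2]-N[1]))
# nozzle & pack in scene view for cross-check
print(proj("scene",[P.mean(0),C.mean(0),N[0]]),P.mean(0)); 
im=cv2.imread("pics/scene0.png")
cv2.imwrite("pics/s1.png",cv2.resize(im[125:305,130:490],None,fx=2.2,fy=2.2,interpolation=cv2.INTER_CUBIC))
E
```

```text
[[635.81 112.77]
 [656.75  43.68]
 [608.51  28.75]
 [591.61  97.48]] [623.17  70.67] [72.2  50.5  70.77 46.77]
long axis deg 105.35675685874135
[[ 635.92  -87.32]
 [ 551.26 -328.32]
 [ 464.87 -298.19]
 [ 550.31  -56.07]] [ 550.59 -192.47] [255.44  91.49 256.75  91.13]
long axis deg 70.60360438212804
[[635.52 284.17 120.  ]
 [640.29 313.44 120.  ]
 [630.75 254.9  120.  ]] 59.30581077466011
[[367.92 191.87]
 [219.84 239.21]
 [465.98 148.56]] [623.17  70.67 115.  ]
```

View pics/s1.png

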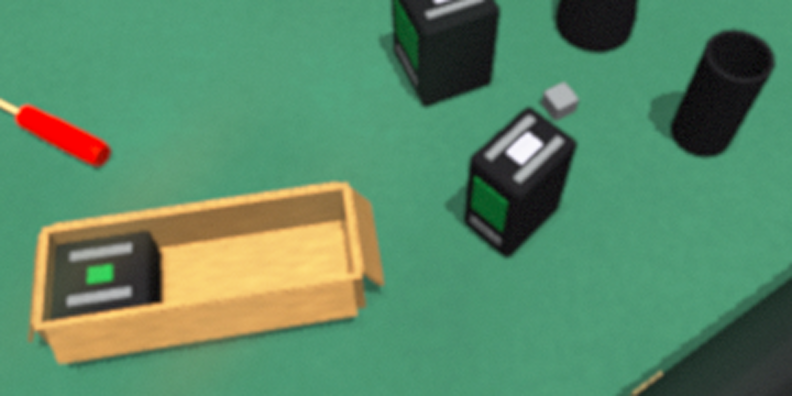

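The scene crop shows the slim pack's label at about (368.4,192.5) and the nozzle rim at (465.7,150.7). Both are within 2 px of the positions projected from the top view, so I trust the poses and will act on them.

```bash
cat >> h.py <<'E'
PACK=np.array([623.2,70.7]);NOZ=np.array([635.5,284.2]);CAR=np.array([550.6,-192.5]);CYAW=np.radians(-19.4)
def car(x,y): c,s=np.cos(CYAW),np.sin(CYAW);return CAR+[c*x-s*y,s*x+c*y]
def go(xy,z,yaw_deg):
    from scipy.spatial.transform import Rotation as T
    s=r.sense();R=T.from_euler('xyz',s["tcp_rot"]);G=T.from_euler('xyz',[np.pi,0,np.radians(yaw_deg)])
    d=np.array([*xy,z])-s["eef_pos"]
    print("now",s["eef_pos"].round(1),"rotvec",(R.inv()*G).as_rotvec().round(3),"d old axes",R.inv().apply(d).round(1),"d new axes",G.inv().apply(d).round(1))
E
python3 -c "
from h import *
im=cv2.imread('pics/top0.png');m=(im.min(2)>110).astype('uint8');m[:125]=0;m[190:]=0;m[:,:250]=0;m[:,320:]=0
n,l,st,c=cv2.connectedComponentsWithStats(m)
for i in range(1,n):
  if st[i,4]>15: print(st[i],c[i],ray('top',c[i],115)[0])
go(PACK,200,105.4);print(car(0,1),car(0,85))"
```

```text
[268 140  28  16 113] [281.3539823  147.53097345] [638.48607606  75.6476736  115.        ]
[274 148  29  22 263] [286.28897338 157.95437262] [617.19194974  69.58755749 115.        ]
now [240.2 576.6 252.6] rotvec [-0.001  0.001  0.907] d old axes [-548.  -319.6   53. ] d new axes [-589.4  234.9   52.6]
[ 550.93216113 -191.55677734] [ 578.83369621 -112.32607407]
```

The rows are not in the units I measure in: shifts go in shares of 800 mm and turns go in shares of 4 rad. I convert before sending: 0.12 rad / 4 = 0.03.

```bash
echo '[[[0, 0, 0.03], [0, 0, 0], 1], [[0, 0, 0.03], [0, 0, 0], 1], [[0, 0, 0.03], [0, 0, 0], 1], [[0, 0, 0.03], [0, 0, 0], 1], [[0, 0, 0.03], [0, 0, 0], 1]]' > path.dat && python3 steer.py path.dat && echo '[[[0, 0, 0.03], [0, 0, 0], 1], [[0, 0, 0.03], [0, 0, 0], 1], [[0, 0, 0.0168], [0, 0, 0], 1], [[0, 0, 0], [-0.0363, 0.0144, 0], 1], [[0, 0, 0], [-0.0363, 0.0144, 0], 1]]' > path.dat && python3 steer.py path.dat && echo '[[[0, 0, 0], [-0.0363, 0.0144, 0], 1], [[0, 0, 0], [-0.0363, 0.0144, 0], 1], [[0, 0, 0], [-0.0363, 0.0144, 0], 1], [[0, 0, 0], [-0.0363, 0.0144, 0], 1], [[0, 0, 0], [-0.0363, 0.0144, 0], 1]]' > path.dat && python3 steer.py path.dat && echo '[[[0, 0, 0], [-0.0363, 0.0144, 0], 1], [[0, 0, 0], [-0.0363, 0.0144, 0], 1], [[0, 0, 0], [-0.0363, 0.0144, 0], 1], [[0, 0, 0], [-0.0363, 0.0144, 0], 1], [[0, 0, 0], [-0.0363, 0.0144, 0], 1]]' > path.dat && python3 steer.py path.dat && echo '[[[0, 0, 0], [-0.0363, 0.0144, 0], 1], [[0, 0, 0], [-0.0363, 0.0144, 0], 1], [[0, 0, 0], [-0.0363, 0.0144, 0], 1], [[0, 0, 0], [-0.0363, 0.0144, 0], 1], [[0, 0, 0], [-0.0363, 0.0144, 0], 1]]' > path.dat && python3 steer.py path.dat;  python3 -c "
from h import *
go(PACK,97,105.4)"
```

```text
clock: 0.52
eef_pos: [240.3, 576.7, 252.8]
tcp_rot: [-3.141, 0.0, 2.141]
contact_force: [-0.3, -0.5, 0.2]
opening: 0.996
grasp_force: 0.0
clock: 0.93
eef_pos: [277.5, 527.1, 252.7]
tcp_rot: [-3.141, 0.0, 1.842]
contact_force: [0.5, -0.1, -0.3]
opening: 1.002
grasp_force: 0.0
clock: 1.35
eef_pos: [372.4, 401.2, 253.0]
tcp_rot: [-3.141, 0.0, 1.84]
contact_force: [0.2, 0.6, -0.4]
opening: 0.997
grasp_force: 0.0
clock: 1.77
eef_pos: [466.5, 276.7, 253.1]
tcp_rot: [-3.141, 0.0, 1.84]
contact_force: [0.1, 0.4, -0.5]
opening: 1.002
grasp_force: 0.0
clock: 2.18
eef_pos: [560.4, 152.2, 253.0]
tcp_rot: [-3.141, -0.0, 1.84]
contact_force: [-1.0, -0.1, -0.0]
opening: 1.001
grasp_force: 0.0
now [560.4 152.2 253. ] rotvec [-0.001 -0.     0.   ] d old axes [-95.2  39.  156. ] d new axes [-95.2  38.9 156. ]
```

In the tool's units: 30 mm / 800 = 0.0375, -29 mm / 800 = -0.0363.

```bash
echo '[[[0, 0, 0], [-0.0363, 0.015, 0], 1], [[0, 0, 0], [-0.0363, 0.015, 0], 1], [[0, 0, 0], [-0.0338, 0.0138, 0.0375], 1], [[0, 0, 0], [0, 0, 0.025], 1], [[0, 0, 0], [0, 0, 0], 1]]' > path.dat && python3 steer.py path.dat;  python3 -c "
from h import *
cv2.imwrite('pics/w1.png',r.grab_frame('wrist')[:,:,::-1])
go(PACK,97,105.4)"
```

```text
clock: 2.6
eef_pos: [614.1, 79.3, 198.8]
tcp_rot: [-3.134, -0.001, 1.837]
contact_force: [-1.1, -0.1, -0.8]
opening: 1.0
grasp_force: 0.0
now [614.5  80.3 201. ] rotvec [-0.005 -0.001 -0.001] d old axes [-11.7   6.4 103.9] d new axes [-11.6   5.8 104. ]
```

View pics/w1.png

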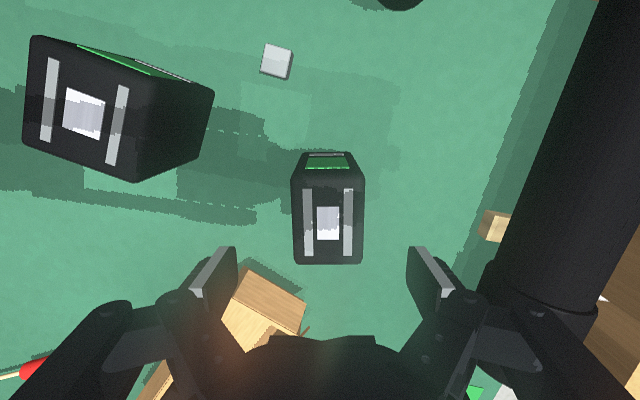

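The wrist view shows the slim pack squared up between the fingers, with its label at (328,223). I'll check where that label lies in world coordinates, then descend.

In the tool's units: 20 mm / 800 = 0.025, -12 mm / 800 = -0.015.

```bash
python3 -c "
from h import *
print(ray('wrist',[(328,223),(307,222),(348,222)],115))"
echo '[[[0, 0, 0], [-0.015, 0.0075, 0], 1], [[0, 0, 0], [0, 0, 0.025], 1], [[0, 0, 0], [0, 0, 0.025], 1], [[0, 0, 0], [0, 0, 0], 1]]' > path.dat && python3 steer.py path.dat;  python3 -c "
from h import *
go(PACK,97,105.4)"
```

```text
[[621.97307575  70.54782572 115.        ]
 [606.17576765  67.04325258 115.        ]
 [636.56810705  75.43896805 115.        ]]
clock: 2.98
eef_pos: [624.0, 71.3, 161.8]
tcp_rot: [-3.139, -0.0, 1.841]
contact_force: [-1.0, 0.7, -0.5]
opening: 1.001
grasp_force: 0.0
now [624.   71.3 161.8] rotvec [-0.003 -0.     0.001] d old axes [-0.4 -0.7 64.8] d new axes [-0.3 -0.9 64.8]
```

In the tool's units: 25 mm / 800 = 0.0313, 15 mm / 800 = 0.0188.

```bash
echo '[[[0, 0, 0], [0, 0, 0.0313], 1], [[0, 0, 0], [0, 0, 0.0313], 1], [[0, 0, 0], [0, 0, 0.0188], 1], [[0, 0, 0], [0, 0, 0], 1], [[0, 0, 0], [0, 0, 0], 0.5]]' > path.dat && python3 steer.py path.dat 70 && echo '[[[0, 0, 0], [0, 0, 0], 0.5], [[0, 0, 0], [0, 0, 0], 0.5], [[0, 0, 0], [0, 0, 0], 0.5], [[0, 0, 0], [0, 0, 0], 0.5], [[0, 0, 0], [0, 0, 0], 0.5]]' > path.dat && python3 steer.py path.dat && echo '[[[0, 0, 0], [0, 0, 0], 0.5], [[0, 0, 0], [0, 0, 0], 0.5], [[0, 0, 0], [0, 0, 0], 0.5]]' > path.dat && python3 steer.py path.dat
```

```text
clock: 3.4
eef_pos: [625.6, 71.5, 99.6]
tcp_rot: [3.141, 0.0, 1.841]
contact_force: [-0.9, -0.2, 1.1]
opening: 0.885
grasp_force: 0.0
clock: 3.82
eef_pos: [625.6, 71.2, 100.8]
tcp_rot: [3.14, 0.0, 1.84]
contact_force: [-4.8, -0.1, 7.9]
opening: 0.648
grasp_force: 72.6
clock: 4.07
eef_pos: [625.6, 71.2, 100.9]
tcp_rot: [3.14, 0.0, 1.84]
contact_force: [-4.1, 0.2, 8.1]
opening: 0.649
grasp_force: 72.6
```

In the tool's units: -25 mm / 800 = -0.0313, -20 mm / 800 = -0.025.

```bash
echo '[[[0, 0, 0], [0, 0, -0.0125], 0.5], [[0, 0, 0], [0, 0, -0.025], 0.5], [[0, 0, 0], [0, 0, -0.0313], 0.5], [[0, 0, 0], [0, 0, -0.0313], 0.5], [[0, 0, 0], [0, 0, -0.0313], 0.5]]' > path.dat && python3 steer.py path.dat && echo '[[[0, 0, 0.025], [0, 0, 0], 0.5], [[0, 0, 0.025], [0, 0, 0], 0.5], [[0, 0, 0.025], [0, 0, 0], 0.5], [[0, 0, 0.025], [0, 0, 0], 0.5], [[0, 0, 0.025], [0, 0, 0], 0.5]]' > path.dat && python3 steer.py path.dat && echo '[[[0, 0, 0.0263], [0, 0, 0], 0.5], [[0, 0, 0], [0, 0, 0], 0.5]]' > path.dat && python3 steer.py path.dat; python3 -c "
from h import *
go(car(0,3),205,70.6)"
```

```text
clock: 4.48
eef_pos: [624.9, 71.1, 205.4]
tcp_rot: [3.141, 0.0, 1.84]
contact_force: [0.5, 0.1, -6.5]
opening: 0.647
grasp_force: 76.7
clock: 4.9
eef_pos: [625.0, 71.1, 204.5]
tcp_rot: [3.141, -0.0, 1.335]
contact_force: [0.4, 0.2, -6.4]
opening: 0.65
grasp_force: 76.8
clock: 5.07
eef_pos: [625.0, 71.1, 204.3]
tcp_rot: [3.141, -0.0, 1.23]
contact_force: [0.7, -0.1, -6.2]
opening: 0.646
grasp_force: 76.8
now [625.   71.1 204.3] rotvec [ 0.    -0.    -0.002] d old axes [-270.3   17.9   -0.8] d new axes [-270.4   17.4   -0.7]
```

In the tool's units: -25 mm / 800 = -0.0313, -15 mm / 800 = -0.0188.

```bash
echo '[[[0, 0, 0], [-0.0188, 0.0013, 0], 0.5], [[0, 0, 0], [-0.0313, 0.002, 0], 0.5], [[0, 0, 0], [-0.0313, 0.002, 0], 0.5], [[0, 0, 0], [-0.0313, 0.002, 0], 0.5], [[0, 0, 0], [-0.0313, 0.002, 0], 0.5]]' > path.dat && python3 steer.py path.dat && echo '[[[0, 0, 0], [-0.0313, 0.002, 0], 0.5], [[0, 0, 0], [-0.0313, 0.002, 0], 0.5], [[0, 0, 0], [-0.0313, 0.002, 0], 0.5], [[0, 0, 0], [-0.0313, 0.002, 0], 0.5], [[0, 0, 0], [-0.0313, 0.002, 0], 0.5]]' > path.dat && python3 steer.py path.dat && echo '[[[0, 0, 0], [-0.025, 0.0019, 0], 0.5], [[0, 0, 0], [-0.0125, 0.0013, 0], 0.5], [[0, 0, 0], [0, 0, 0], 0.5], [[0, 0, 0], [0, 0, 0], 0.5]]' > path.dat && python3 steer.py path.dat; python3 -c "
from h import *
go(car(0,3),205,70.6)
a=r.grab_frame('top')[:,:,::-1][90:250,320:520]
b=r.grab_frame('scene')[:,:,::-1][120:310,110:310]
c=np.zeros((380,800,3),np.uint8);c[:320,:400]=cv2.resize(a,None,fx=2,fy=2);c[:,400:]=cv2.resize(b,None,fx=2,fy=2)
cv2.imwrite('pics/p1.png',c)"
```

```text
clock: 5.48
eef_pos: [593.5, -41.2, 203.9]
tcp_rot: [3.141, 0.0, 1.239]
contact_force: [0.2, -0.3, -6.2]
opening: 0.65
grasp_force: 76.7
clock: 5.9
eef_pos: [559.7, -162.0, 204.0]
tcp_rot: [3.141, 0.0, 1.239]
contact_force: [0.3, 0.5, -6.3]
opening: 0.651
grasp_force: 76.7
clock: 6.23
eef_pos: [552.8, -190.1, 203.8]
tcp_rot: [3.141, -0.0, 1.235]
contact_force: [0.0, 1.2, -6.9]
opening: 0.647
grasp_force: 76.8
now [ 552.8 -190.1  203.8] rotvec [ 0.    -0.     0.003] d old axes [ 0.  -1.3 -1.2] d new axes [-0.  -1.3 -1.2]
```

View pics/p1.png

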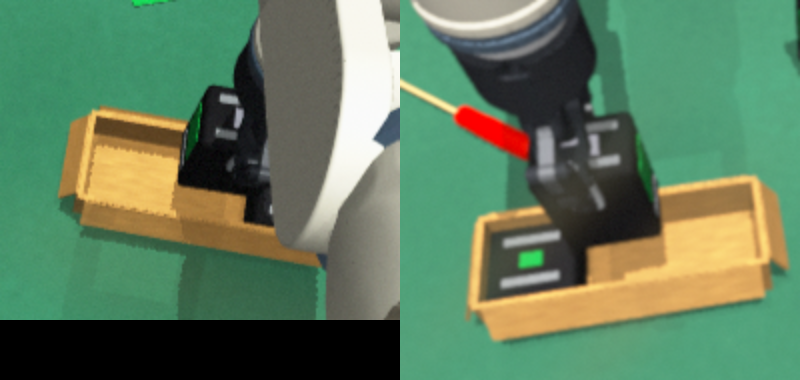

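The pack hangs aligned over the space beside the charger. Its lower left end is at about (180,188) in the top crop and it is clear of the charger in both views. I'll lower it.

In the tool's units: 18 mm / 800 = 0.0225, 15 mm / 800 = 0.0188.

```bash
echo '[[[0, 0, 0], [0, -0.0013, 0.0188], 0.5], [[0, 0, 0], [0, 0, 0.0225], 0.5], [[0, 0, 0], [0, 0, 0.0225], 0.5], [[0, 0, 0], [0, 0, 0.0225], 0.5], [[0, 0, 0], [0, 0, 0.0125], 0.5]]' > path.dat && python3 steer.py path.dat && echo '[[[0, 0, 0], [0, 0, 0.0063], 0.5], [[0, 0, 0], [0, 0, 0.0038], 0.5], [[0, 0, 0], [0, 0, 0.0025], 0.5], [[0, 0, 0], [0, 0, 0.0025], 0.5], [[0, 0, 0], [0, 0, 0], 0.5]]' > path.dat && python3 steer.py path.dat
```

```text
clock: 6.75
eef_pos: [551.4, -188.0, 122.6]
tcp_rot: [-3.139, -0.0, 1.237]
contact_force: [-0.4, 0.0, -6.1]
opening: 0.649
grasp_force: 76.6
clock: 7.17
eef_pos: [552.4, -189.5, 112.9]
tcp_rot: [3.141, -0.0, 1.235]
contact_force: [-0.2, -0.6, -5.8]
opening: 0.648
grasp_force: 76.6
```

In the tool's units: 1.5 mm / 800 = 0.0019, 1 mm / 800 = 0.0013.

```bash
echo '[[[0, 0, 0], [0, 0, 0.0019], 0.5], [[0, 0, 0], [0, 0, 0.0019], 0.5], [[0, 0, 0], [0, 0, 0.0013], 0.5], [[0, 0, 0], [0, 0, 0], 0.5], [[0, 0, 0], [0, 0, 0], 0.5]]' > path.dat && python3 steer.py path.dat && echo '[[[0, 0, 0], [0, 0, 0.0013], 0.5], [[0, 0, 0], [0, 0, 0], 0.5], [[0, 0, 0], [0, 0, 0.0013], 0.5], [[0, 0, 0], [0, 0, 0], 0.5]]' > path.dat && python3 steer.py path.dat
```

```text
clock: 7.58
eef_pos: [552.0, -189.4, 108.4]
tcp_rot: [-3.142, 0.0, 1.235]
contact_force: [-0.6, -0.2, -6.0]
opening: 0.648
grasp_force: 76.7
clock: 7.92
eef_pos: [552.0, -189.4, 106.2]
tcp_rot: [-3.141, -0.0, 1.235]
contact_force: [0.2, 0.2, -6.2]
opening: 0.65
grasp_force: 76.7
```

In the tool's units: 0.7 mm / 800 = 0.0009.

```bash
echo '[[[0, 0, 0], [0, 0, 0.0009], 0.5], [[0, 0, 0], [0, 0, 0], 0.5], [[0, 0, 0], [0, 0, 0], 0.5]]' > path.dat && python3 steer.py path.dat; echo '[[[0, 0, 0], [0, 0, 0.0009], 0.5], [[0, 0, 0], [0, 0, 0], 0.5], [[0, 0, 0], [0, 0, 0], 0.5]]' > path.dat && python3 steer.py path.dat
```

```text
clock: 8.17
eef_pos: [552.0, -189.4, 106.0]
tcp_rot: [3.142, 0.0, 1.235]
contact_force: [-1.7, -0.0, -1.3]
opening: 0.646
grasp_force: 77.1
clock: 8.42
eef_pos: [552.1, -189.4, 105.9]
tcp_rot: [3.141, 0.0, 1.235]
contact_force: [-5.5, 0.8, 6.7]
opening: 0.65
grasp_force: 78.0
```

The pack touched the floor at TCP z 105.9, as predicted. Now I'll release it and retreat straight up.

In the tool's units: -30 mm / 800 = -0.0375, -25 mm / 800 = -0.0313.

```bash
echo '[[[0, 0, 0], [0, 0, 0], 0.7], [[0, 0, 0], [0, 0, 0], 0.8], [[0, 0, 0], [0, 0, 0], 0.9], [[0, 0, 0], [0, 0, 0], 1], [[0, 0, 0], [0, 0, 0], 1]]' > path.dat && python3 steer.py path.dat && echo '[[[0, 0, 0], [0, 0, -0.0063], 1], [[0, 0, 0], [0, 0, -0.0188], 1], [[0, 0, 0], [0, 0, -0.0313], 1], [[0, 0, 0], [0, 0, -0.0375], 1], [[0, 0, 0], [0, 0, -0.0375], 1]]' > path.dat && python3 steer.py path.dat && echo '[[[0, 0, 0], [0, 0, -0.0313], 1], [[0, 0, 0], [0, 0, 0], 1]]' > path.dat && python3 steer.py path.dat; python3 -c "
from h import *
go(NOZ,230,100)"
```

```text
clock: 8.83
eef_pos: [552.4, -189.5, 105.1]
tcp_rot: [3.141, 0.0, 1.235]
contact_force: [1.0, 0.2, 0.2]
opening: 1.0
grasp_force: 0.0
clock: 9.25
eef_pos: [551.7, -189.2, 211.1]
tcp_rot: [-3.141, 0.0, 1.235]
contact_force: [0.8, -0.0, 0.2]
opening: 0.997
grasp_force: 0.0
clock: 9.42
eef_pos: [554.7, -190.3, 240.9]
tcp_rot: [3.133, 0.0, 1.235]
contact_force: [0.8, -0.5, 0.3]
opening: 0.996
grasp_force: 0.0
now [ 554.7 -190.3  240.9] rotvec [ 0.009  0.002 -0.51 ] d old axes [474.6 -80.3  10.2] d new axes [453.3 161.9  10.9]
```

In the tool's units: 30 mm / 800 = 0.0375, 20 mm / 800 = 0.025.

```bash
echo '[[[0, 0, 0], [0.025, -0.0043, 0], 1], [[0, 0, 0], [0.0375, -0.0064, 0], 1], [[0, 0, 0], [0.0375, -0.0064, 0], 1], [[0, 0, 0], [0.0375, -0.0064, 0], 1], [[0, 0, 0], [0.0375, -0.0064, 0], 1]]' > path.dat && python3 steer.py path.dat && echo '[[[0, 0, 0], [0.0375, -0.0064, 0], 1], [[0, 0, 0], [0.0375, -0.0064, 0], 1], [[0, 0, 0], [0.0375, -0.0064, 0], 1], [[0, 0, 0], [0.0375, -0.0064, 0], 1], [[0, 0, 0], [0.0375, -0.0064, 0], 1]]' > path.dat && python3 steer.py path.dat && echo '[[[0, 0, 0], [0.0375, -0.0064, 0], 1], [[0, 0, 0], [0.0375, -0.0064, 0], 1], [[0, 0, 0], [0.0375, -0.0064, 0], 1], [[0, 0, 0], [0.0375, -0.0064, 0], 1], [[0, 0, 0], [0.025, -0.0043, 0], 1]]' > path.dat && python3 steer.py path.dat && echo '[[[0, 0, 0], [0.0188, -0.0025, 0], 1], [[0, 0, 0], [0, 0, 0.025], 1], [[0, 0, 0], [0, 0, 0], 1], [[0, 0, 0], [0, 0, 0], 1]]' > path.dat && python3 steer.py path.dat; python3 -c "
from h import *
cv2.imwrite('pics/w2.png',r.grab_frame('wrist')[:,:,::-1])
go(NOZ,102,70.7)"
```

```text
clock: 9.83
eef_pos: [575.7, -48.1, 234.9]
tcp_rot: [-3.142, -0.0, 1.234]
contact_force: [1.0, -0.2, -0.2]
opening: 0.995
grasp_force: 0.0
clock: 10.25
eef_pos: [601.0, 102.2, 234.8]
tcp_rot: [-3.141, 0.0, 1.235]
contact_force: [0.3, -1.0, -0.0]
opening: 0.998
grasp_force: 0.0
clock: 10.67
eef_pos: [624.9, 243.4, 234.7]
tcp_rot: [-3.141, -0.001, 1.236]
contact_force: [-0.0, -0.6, 0.4]
opening: 1.0
grasp_force: 0.0
clock: 11.0
eef_pos: [626.9, 254.8, 213.8]
tcp_rot: [-3.139, 0.002, 1.235]
contact_force: [-1.2, 0.3, 0.1]
opening: 0.999
grasp_force: 0.0
now [627.5 254.8 214.7] rotvec [-0.001  0.001  0.   ] d old axes [ 30.5  -2.1 112.7] d new axes [ 30.4  -2.2 112.7]
```

View pics/w2.png

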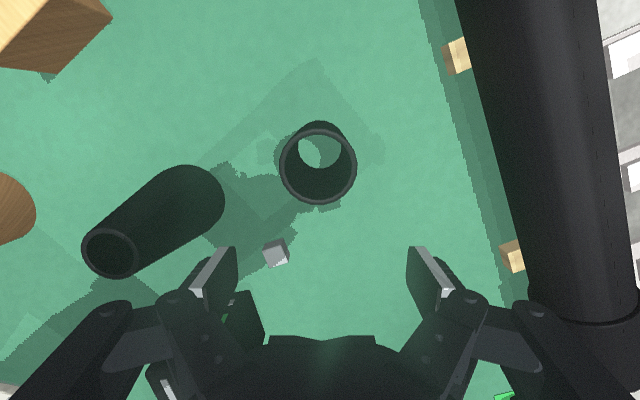

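The wrist view shows the straight nozzle's rim centred at (318,166), about 78 px wide, with the cone well to the left at (110,255).

```bash
python3 -c "
from h import *
N=ray('wrist',[(318,166),(279,166),(357,166)],120);print(N,np.linalg.norm(N[2]-N[1]))
go((NOZ+N[0,:2])/2,104,70.7)"
```

```text
[[635.66569185 285.13673595 120.        ]
 [607.8381788  294.87243138 120.        ]
 [663.48188221 275.40500186 120.        ]] 58.95084851515251
now [627.5 254.8 214.7] rotvec [-0.001  0.001  0.   ] d old axes [ 31.   -2.2 110.7] d new axes [ 30.9  -2.3 110.7]
```

In the tool's units: 25 mm / 800 = 0.0313, 16 mm / 800 = 0.02.

```bash
echo '[[[0, 0, 0], [0.0188, -0.0013, 0], 1], [[0, 0, 0], [0.02, -0.0015, 0], 1], [[0, 0, 0], [0, 0, 0.0125], 1], [[0, 0, 0], [0, 0, 0.0313], 1], [[0, 0, 0], [0, 0, 0.0313], 1]]' > path.dat && python3 steer.py path.dat 35 && echo '[[[0, 0, 0], [0, 0, 0.0313], 1], [[0, 0, 0], [0, 0, 0.0188], 1], [[0, 0, 0], [0, 0, 0.01], 1], [[0, 0, 0], [0, 0, 0], 1], [[0, 0, 0], [0, 0, 0], 1]]' > path.dat && python3 steer.py path.dat; python3 -c "
from h import *
go((635.6,284.7),104,70.7)"
```

```text
clock: 11.47
eef_pos: [637.1, 286.6, 155.4]
tcp_rot: [3.139, -0.002, 1.235]
contact_force: [0.2, -0.2, -1.1]
opening: 1.002
grasp_force: 0.0
clock: 11.88
eef_pos: [636.3, 285.8, 107.2]
tcp_rot: [3.141, -0.0, 1.235]
contact_force: [0.3, -0.7, 0.2]
opening: 1.0
grasp_force: 0.0
now [636.3 285.8 107.2] rotvec [ 0.    -0.     0.001] d old axes [-1.2 -0.3  3.2] d new axes [-1.2 -0.3  3.2]
```

In the tool's units: 3 mm / 800 = 0.0038, -1 mm / 800 = -0.0013.

```bash
echo '[[[0, 0, 0], [-0.0013, 0, 0.0038], 1], [[0, 0, 0], [0, 0, 0], 0.6], [[0, 0, 0], [0, 0, 0], 0.6], [[0, 0, 0], [0, 0, 0], 0.6], [[0, 0, 0], [0, 0, 0], 0.6]]' > path.dat && python3 steer.py path.dat 35 && echo '[[[0, 0, 0], [0, 0, 0], 0.6], [[0, 0, 0], [0, 0, 0], 0.6], [[0, 0, 0], [0, 0, 0], 0.6]]' > path.dat && python3 steer.py path.dat; python3 -c "
from h import *
print(r.sense()['eef_pos'])"
```

```text
clock: 12.3
eef_pos: [636.1, 284.9, 105.3]
tcp_rot: [3.141, -0.001, 1.235]
contact_force: [-1.9, 0.4, 6.7]
opening: 0.699
grasp_force: 37.5
clock: 12.55
eef_pos: [636.1, 284.9, 105.3]
tcp_rot: [3.141, -0.001, 1.235]
contact_force: [-1.0, 1.2, 5.9]
opening: 0.698
grasp_force: 37.5
[636.09902229 284.893289   105.27862182]
```

In the tool's units: -30 mm / 800 = -0.0375, -22 mm / 800 = -0.0275.

```bash
echo '[[[0, 0, 0], [0, 0, -0.01], 0.6], [[0, 0, 0], [0, 0, -0.025], 0.6], [[0, 0, 0], [0, 0, -0.0375], 0.6], [[0, 0, 0], [0, 0, -0.0375], 0.6], [[0, 0, 0], [0, 0, -0.0275], 0.6]]' > path.dat && python3 steer.py path.dat && echo '[[[0, 0, 0], [0, 0, 0], 0.6], [[0, 0, 0], [0, 0, 0], 0.6]]' > path.dat && python3 steer.py path.dat; python3 -c "
from h import *
go(car(0,84),215,70.7)"
```

```text
clock: 12.97
eef_pos: [636.2, 284.7, 216.9]
tcp_rot: [3.14, -0.001, 1.235]
contact_force: [0.6, 0.4, -0.9]
opening: 0.693
grasp_force: 38.4
clock: 13.13
eef_pos: [636.3, 284.7, 215.8]
tcp_rot: [3.139, -0.002, 1.235]
contact_force: [-0.4, 0.5, -2.5]
opening: 0.693
grasp_force: 38.4
now [636.3 284.7 215.8] rotvec [ 0.002 -0.002  0.001] d old axes [-3.948e+02  7.660e+01  2.000e-01] d new axes [-394.8   77.     0.8]
```

In the tool's units: -25 mm / 800 = -0.0313, -15 mm / 800 = -0.0188.

```bash
echo '[[[0, 0, 0], [-0.0188, 0.0036, 0], 0.6], [[0, 0, 0], [-0.0313, 0.0061, 0], 0.6], [[0, 0, 0], [-0.0313, 0.0061, 0], 0.6], [[0, 0, 0], [-0.0313, 0.0061, 0], 0.6], [[0, 0, 0], [-0.0313, 0.0061, 0], 0.6]]' > path.dat && python3 steer.py path.dat && echo '[[[0, 0, 0], [-0.0313, 0.0061, 0], 0.6], [[0, 0, 0], [-0.0313, 0.0061, 0], 0.6], [[0, 0, 0], [-0.0313, 0.0061, 0], 0.6], [[0, 0, 0], [-0.0313, 0.0061, 0], 0.6], [[0, 0, 0], [-0.0313, 0.0061, 0], 0.6]]' > path.dat && python3 steer.py path.dat && echo '[[[0, 0, 0], [-0.0313, 0.0061, 0], 0.6], [[0, 0, 0], [-0.0313, 0.0061, 0], 0.6], [[0, 0, 0], [-0.0313, 0.0061, 0], 0.6], [[0, 0, 0], [-0.0313, 0.0061, 0], 0.6], [[0, 0, 0], [-0.025, 0.0049, 0], 0.6]]' > path.dat && python3 steer.py path.dat && echo '[[[0, 0, 0], [-0.025, 0.0049, 0], 0.6], [[0, 0, 0], [-0.0125, 0.0025, 0], 0.6], [[0, 0, 0], [0, 0, 0], 0.6], [[0, 0, 0], [0, 0, 0], 0.6]]' > path.dat && python3 steer.py path.dat; python3 -c "
from h import *
go(car(0,84),215,70.7)
a=r.grab_frame('top')[:,:,::-1][90:250,320:520]
b=r.grab_frame('scene')[:,:,::-1][120:310,110:310]
c=np.zeros((380,800,3),np.uint8);c[:320,:400]=cv2.resize(a,None,fx=2,fy=2);c[:,400:]=cv2.resize(b,None,fx=2,fy=2)
cv2.imwrite('pics/p2.png',np.uint8(255*(c/255.)**.6))"
```

```text
clock: 13.55
eef_pos: [617.3, 166.5, 211.9]
tcp_rot: [-3.139, 0.002, 1.235]
contact_force: [-0.5, -0.1, -0.6]
opening: 0.698
grasp_force: 38.3
clock: 13.97
eef_pos: [599.0, 40.5, 212.1]
tcp_rot: [-3.138, 0.002, 1.235]
contact_force: [1.0, -0.6, -2.2]
opening: 0.697
grasp_force: 38.3
clock: 14.38
eef_pos: [581.4, -80.7, 212.1]
tcp_rot: [-3.138, 0.001, 1.234]
contact_force: [0.4, 0.6, -2.4]
opening: 0.693
grasp_force: 38.4
clock: 14.72
eef_pos: [578.4, -109.0, 213.0]
tcp_rot: [-3.14, -0.0, 1.233]
contact_force: [0.3, 0.5, -2.7]
opening: 0.694
grasp_force: 38.3
now [ 578.4 -109.   213. ] rotvec [-0.002 -0.    -0.001] d old axes [-4.   1.5 -2. ] d new axes [-4.   1.5 -2. ]
```

View pics/p2.png

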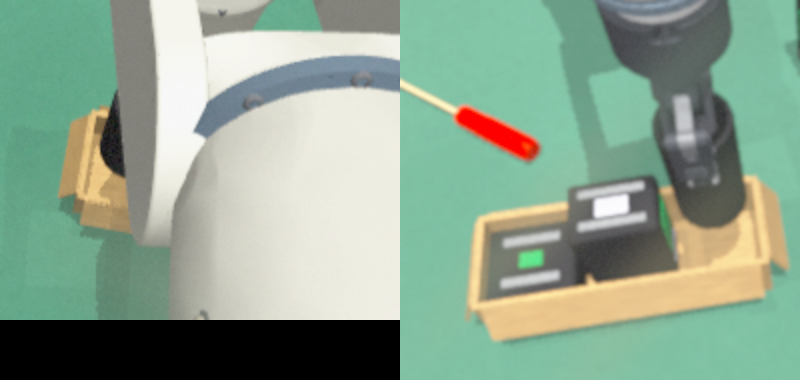

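The scene crop shows the pack upright with its label at (611,206), next to the charger. The nozzle hangs over the free end with its foot at about (718,222). I'll check the remaining gap.

In the tool's units: -4 mm / 800 = -0.005, 1.5 mm / 800 = 0.0019.

```bash
echo '[[[0, 0, 0], [-0.005, 0.0019, 0], 0.6], [[0, 0, 0], [0, 0, 0], 0.6], [[0, 0, 0], [0, 0, 0], 0.6]]' > path.dat && python3 steer.py path.dat; python3 -c "
from h import *
L=ray('scene',[(215.6,223)],120)[0,:2]-CAR;c,s=np.cos(CYAW),np.sin(CYAW);print('pack in carton',c*L[0]+s*L[1],-s*L[0]+c*L[1])
go(car(0,84),110.3,70.7)"
```

```text
clock: 15.07
eef_pos: [579.5, -112.7, 214.0]
tcp_rot: [3.142, -0.0, 1.235]
contact_force: [0.5, 0.3, -1.1]
opening: 0.692
grasp_force: 38.4
pack in carton -0.6368323429217932 6.123340754804417
now [ 579.5 -112.7  214. ] rotvec [ 0.    -0.     0.002] d old axes [ -0.9  -0.7 103.7] d new axes [ -0.9  -0.7 103.7]
```

In the tool's units: 18 mm / 800 = 0.0225, 15 mm / 800 = 0.0188.

```bash
echo '[[[0, 0, 0], [0, -0.0013, 0.0188], 0.6], [[0, 0, 0], [0, 0, 0.0225], 0.6], [[0, 0, 0], [0, 0, 0.0225], 0.6], [[0, 0, 0], [0, 0, 0.0225], 0.6], [[0, 0, 0], [0, 0, 0.015], 0.6]]' > path.dat && python3 steer.py path.dat && echo '[[[0, 0, 0], [0, 0, 0.01], 0.6], [[0, 0, 0], [0, 0, 0.005], 0.6], [[0, 0, 0], [0, 0, 0.0025], 0.6], [[0, 0, 0], [0, 0, 0], 0.6], [[0, 0, 0], [0, 0, 0], 0.6]]' > path.dat && python3 steer.py path.dat
```

```text
clock: 15.48
eef_pos: [577.8, -112.3, 131.5]
tcp_rot: [-3.14, 0.0, 1.235]
contact_force: [-0.4, 0.1, -1.4]
opening: 0.701
grasp_force: 38.4
clock: 15.9
eef_pos: [578.9, -112.9, 119.7]
tcp_rot: [3.14, -0.0, 1.235]
contact_force: [0.2, -0.4, -0.8]
opening: 0.7
grasp_force: 38.4
```

In the tool's units: 2 mm / 800 = 0.0025, 1 mm / 800 = 0.0013.

```bash
echo '[[[0, 0, 0], [0, 0, 0.0025], 0.6], [[0, 0, 0], [0, 0, 0.0025], 0.6], [[0, 0, 0], [0, 0, 0.0025], 0.6], [[0, 0, 0], [0, 0, 0.0013], 0.6], [[0, 0, 0], [0, 0, 0], 0.6]]' > path.dat && python3 steer.py path.dat && echo '[[[0, 0, 0], [0, 0, 0.0013], 0.6], [[0, 0, 0], [0, 0, 0], 0.6], [[0, 0, 0], [0, 0, 0], 0.6]]' > path.dat && python3 steer.py path.dat
```

```text
clock: 16.32
eef_pos: [578.2, -112.8, 111.8]
tcp_rot: [-3.141, 0.0, 1.235]
contact_force: [-0.3, -0.4, -1.5]
opening: 0.695
grasp_force: 38.4
clock: 16.57
eef_pos: [578.4, -112.8, 111.0]
tcp_rot: [-3.142, -0.0, 1.235]
contact_force: [1.2, 0.9, -1.8]
opening: 0.696
grasp_force: 38.4
```

In the tool's units: 0.6 mm / 800 = 0.0008.

```bash
echo '[[[0, 0, 0], [0, 0, 0.0008], 0.6], [[0, 0, 0], [0, 0, 0], 0.6], [[0, 0, 0], [0, 0, 0], 0.6]]' > path.dat && python3 steer.py path.dat; echo '[[[0, 0, 0], [0, 0, 0.0008], 0.6], [[0, 0, 0], [0, 0, 0], 0.6], [[0, 0, 0], [0, 0, 0], 0.6]]' > path.dat && python3 steer.py path.dat
```

```text
clock: 16.82
eef_pos: [578.4, -112.8, 110.4]
tcp_rot: [3.142, 0.0, 1.235]
contact_force: [-0.5, 0.3, -1.0]
opening: 0.7
grasp_force: 38.4
clock: 17.07
eef_pos: [578.4, -112.8, 110.3]
tcp_rot: [3.141, -0.0, 1.235]
contact_force: [-2.7, 0.1, 5.4]
opening: 0.693
grasp_force: 38.8
```

The nozzle is on the floor. I'll release it, retreat up and back toward the robot, and check.

In the tool's units: -35 mm / 800 = -0.0438, -30 mm / 800 = -0.0375.

```bash
echo '[[[0, 0, 0], [0, 0, 0], 0.75], [[0, 0, 0], [0, 0, 0], 0.85], [[0, 0, 0], [0, 0, 0], 0.95], [[0, 0, 0], [0, 0, 0], 1], [[0, 0, 0], [0, 0, 0], 1]]' > path.dat && python3 steer.py path.dat && echo '[[[0, 0, 0], [0, 0, -0.0063], 1], [[0, 0, 0], [0, 0, -0.0188], 1], [[0, 0, 0], [0, 0, -0.0313], 1], [[0, 0, 0], [0, 0, -0.0375], 1], [[0, 0, 0], [0, 0, -0.0438], 1]]' > path.dat && python3 steer.py path.dat && echo '[[[0, 0, 0], [0, 0, -0.0375], 1], [[0, 0, 0], [0.0375, 0, 0], 1], [[0, 0, 0], [0.0438, 0, 0], 1], [[0, 0, 0], [0.0438, 0, 0], 1], [[0, 0, 0], [0.0438, 0, 0], 1]]' > path.dat && python3 steer.py path.dat && echo '[[[0, 0, 0], [0.0438, 0, 0], 1], [[0, 0, 0], [0.0438, 0, 0], 1], [[0, 0, 0], [0.0438, 0, 0], 1], [[0, 0, 0], [0.0438, 0, 0], 1], [[0, 0, 0], [0, 0, 0], 1]]' > path.dat && python3 steer.py path.dat && echo '[[[0, 0, 0], [0, 0, 0], 1], [[0, 0, 0], [0, 0, 0], 1]]' > path.dat && python3 steer.py path.dat; python3 -c "
from h import *
a=r.grab_frame('top')[:,:,::-1][90:250,320:520]
b=r.grab_frame('scene')[:,:,::-1][90:280,110:410]
c=np.zeros((380,800,3),np.uint8);c[:240,:300]=cv2.resize(a,(300,240));c[:317,300:]=cv2.resize(b,(500,317))
cv2.imwrite('pics/p3.png',np.uint8(255*(c/255.)**.6))"
```

```text
clock: 17.48
eef_pos: [578.4, -112.8, 109.7]
tcp_rot: [3.142, 0.0, 1.235]
contact_force: [-0.7, 0.4, -0.3]
opening: 1.001
grasp_force: 0.0
clock: 17.9
eef_pos: [577.4, -112.6, 220.1]
tcp_rot: [-3.139, 0.0, 1.235]
contact_force: [0.4, -0.6, 0.3]
opening: 1.0
grasp_force: 0.0
clock: 18.32
eef_pos: [623.3, 15.8, 250.7]
tcp_rot: [3.141, -0.0, 1.234]
contact_force: [0.8, -0.3, 0.1]
opening: 1.0
grasp_force: 0.0
clock: 18.73
eef_pos: [670.4, 152.6, 250.0]
tcp_rot: [3.141, -0.003, 1.238]
contact_force: [-0.1, -1.0, -0.8]
opening: 1.0
grasp_force: 0.0
clock: 18.9
eef_pos: [668.7, 146.6, 249.7]
tcp_rot: [-3.141, 0.001, 1.235]
contact_force: [-0.2, -0.9, 0.9]
opening: 1.002
grasp_force: 0.0
```

View pics/p3.png

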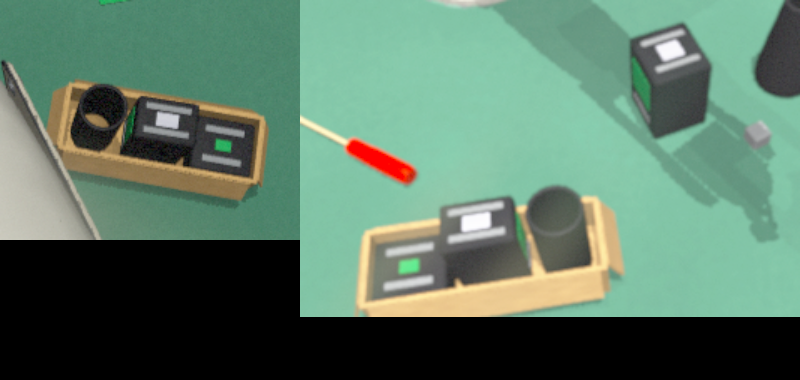

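Both views show the slim pack (475,222) and the nozzle (556,228) upright side by side in the carton, with the thick pack untouched at (670,80). I'm handing in the job.

```bash
python3 -c "
from rig import r
print(r.sign_off())"
```

```text
the job is handed in; nothing more can be done
None
```

The kit is finished and handed in at about 19 s: the slim pack and then the straight nozzle were lowered to the carton's floor and stand upright side by side next to the charger, and the thick pack is where it was.

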